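Extend the V-rest to its last hole

ROBOT

A 7-joint arm with a two-finger parallel gripper is mounted at the origin on a cart in front of the work surface, level with it; the furniture and walls round the work are solid. World frame = base frame: x ahead of the robot, y to its left, z up, the work surface at z = 0. Lengths are in m, angles in rad, forces in N, time in s.
With the tool pointing down it reaches from about 0.4 to 0.85 m from the base axis. Payload 4.4 kg.
Tool frame: the origin (TCP) lies at the very end of the fingers, on their centre line; the grasp point (between the pads) lies hold_point_z behind it (hold_point_z is the distance from the TCP to the grasp point, in m); z points along the fingers, y is the line along which they close (so a half turn about z gives the same grasp; the last joint's range is limited). The gripper opens to 94 mm and grips with 3 to 60 N. Pads are 16 mm wide; open, the fingers measure 119 mm over their backs; the gripper's body (75 mm by 177 mm) begins 78 mm behind the grasp point.
Start: joints at [-1.338, 0.628, 0.038, 1.517, -0.027, 0.996, -0.02], TCP at [0.191, 0.621, 0.205] pointing down, gripper open.
Joint ranges: [-3.06, 3.06], [-0.37, 2.12], [-1.25, 1.32], [0.18, 2.47], [-1.1, 4.24], [0.23, 1.98], [-2.94, 2.94]. Speed limits (rad/s): [2.57, 2.57, 3.14, 3.14, 3.14, 3.14, 3.14].

INTERFACE

Orientations are given as a unit quaternion [w, x, y, z].
In Python, from rig import * gives the robot as it stands.
- The arm moves only by the tool apply_moves, never from a script. Its argument "series" is a list that holds one entry, the list of rows, each a list of 7 numbers: the shift along the tool's x, y, z in mm, then the turn, a rotation vector about the tool's x, y, z in degrees, then the closure, from 0 (fully open) to 1 (shut). In form: [[[tx, ty, tz, rx, ry, rz, hand], ...]]. A call has 1 to 10 rows; each row shifts and turns the commanded pose from where the row before left it, along the tool's axes as they then stand; what a row does not reach is not made up. A row lasts 1/8 s, in which the tool goes at most 62.5 mm and 10.7 degrees, less where a joint would pass 70% of its speed; a pose out of reach is approached as far as the arm can. A call is refused whole if a number of a shift passes 62.5 or a number of a turn 10.7, either way. A call with a gripper value outside its range is refused whole. The fingers move at their own pace and stop on an object; the grip force is fixed at half the most. Time passes only in rows, so rows that do not move let the fingers close. It gives the time, the measured TCP pose, the force, the opening and the grip force at its end, in the units of the state.
- get_obs(): the state, without advancing time (a new reading comes with each control period).
- get_image(name): name is "scene" or "top" or "wrist"; returns (picture, depth): 480x640x3 uint8, blue, green, red; 480x640 float32, m along the optical axis (not along the pixel's ray), 0 where there is no reading.
- calibration(name): a dict with "camera_matrix" (3x3 intrinsics, pixels), "world_from_camera" (4x4, takes a point from camera to world coordinates); the wrist camera has in their place "hand_eye" (4x4, takes a point from camera to tool coordinates, whose origin is the TCP and whose axes are the flange's). Camera axes: x right, y down, z forward; pixel columns grow to the right and rows downward; lengths in m; the calibration is good to about 2 mm. The wrist camera is an equidistant fisheye: a pixel r from the principal point sees the ray r / f radians off the axis. A picture is of the moment at which its call begins: read the wrist's pose just before it. calibration takes no time and is no camera call.
- hand_in(): hands the job in; it is judged then, once.
The state is a dict: "t": time; "joint_pos": joint angles; "joint_vel": joint speeds; "joint_torque": joint torques, N m; "eef_pos": TCP position; "tool_rot": TCP orientation; "force": force on the tool from outside, world axes, zero at the start; "wrist_torque": the same for the moment, N m; "width": finger opening in m; "grip_force": force on a finger pad.
Only numpy, scipy, OpenCV 4.12 (cv2) and the standard library are available. Lean on these libraries where they do the work, as an engineer would, in place of code of your own. Each camera call takes 0.05 s, during which the arm holds its last target. There are 200 camera calls.

TASK

A long round bar is to be worked on next. Of the two telescopic work supports bolted to the bench, take the one that ends in a V-shaped rest: press its spring button, slide its inner tube fully out and let the button pop up through the last hole, the one nearest the V. Leave the other support, the one with the flat stop plate, set as it is.

Things in the scene. Friction and masses are not known exactly. Their poses are not given: they have to be found in the camera images.
- vee_knob_top (a point): Top centre of the button knob of the support with the V rest, 92 mm above the bench. Its x axis is level, along the tube towards the V, the way it slides out; z is up; it moves with the knob. The knob is dark, round, 22 mm wide, from 68 to 92 mm high, on a thin neck. The fixed outer tube: square, aluminium, 40 mm wide, top 52 mm high, from 45 mm behind to 150 mm ahead of the knob's start.
- vee_tube (a joint): How far that support's dark inner tube is out, in m: 0 at the start (hole farthest from the V), 0.040 middle hole, 0.080 last hole and end stop. A slot joining the holes passes the knob's neck but not its collar: it slides only with the button pressed, against about 2 N. The V fork (74 mm wide, tips 103 mm high, 165 mm ahead of the knob) moves with it.
- vee_button (a joint): How far that support's button is pressed down, in m: 0 up, 0.011 fully down; the tube is free from 0.007 on. The spring needs 3.5 N to start, 7 N at full depth, and lifts the button by itself when it is let go at a hole, so keep it down past the middle hole. Hold the knob between the fingers, push down and slide. When up, the 20 mm bright collar stands 3 mm proud of the hole.
- flat_tube (a joint): How far the inner tube of the other support is slid out, in m: about 0.040 at the start, its button up in the middle hole. This support is like the first in everything but its end, a flat upright steel plate 72 mm wide, its top 98 mm high. To be left as it is.

How it is judged:
By the outcome, as a careful person would: the job done as asked, in the order asked, and still so for the second after the job is handed in, with the robot touching nothing.
It also fails if it takes over 32 s, if anything falls off the work surface, if the arm or the gripper's body presses on something with over 40 N, if the wrist force passes 120 N, or if a joint passes its speed limit or range.

## Working session

There is one attempt and no reset: what is moved stays moved. The work goes in short steps, Python scripts to look and compute and a tool call to move; the robot and the scene stay as the last step left them, time stands still between calls to the robot, and variables do not carry over. Pictures are saved under pics/ and viewed, at most 10 in all, crops included, and the job is handed in when it is done.

Besides the shell and the picture viewer there is one more tool, called after ">>>" by a JSON object that holds its "name" and its "arguments", one argument or row to a line. apply_moves: Moves the arm, as the interface text tells. Its arguments: {"type":"object","properties":{"series":{"type":"array"}},"required":["series"]}

```bash
mkdir -p pics; python3 - <<'E'
from rig import *
import cv2,numpy as np
o=get_obs();print(o)
for n in ("scene","top"):
    p,d=get_image(n);cv2.imwrite(f"pics/{n}0.png",p);np.save(f"pics/{n}0.npy",d)
    print(n,calibration(n))
print(calibration("wrist"))
E
```

```text
{'t': 0.0, 'joint_pos': array([-1.3377849 ,  0.62929094,  0.03845864,  1.518338  , -0.02696711,
        0.99629451, -0.02000941]), 'joint_vel': array([-2.16616585e-03, -2.15287121e-03,  2.99335540e-05,  6.19958863e-04,
       -6.50028509e-04,  1.71555002e-03, -6.55650894e-04]), 'joint_torque': array([-8.91138734e-04, -5.49735725e+01,  1.14357881e+00, -1.86634898e+01,
       -5.21155342e-02,  2.38595571e-02,  1.55316025e-04]), 'eef_pos': array([0.19115043, 0.62058013, 0.20459979]), 'tool_rot': array([-1.06253212e-04,  1.48852575e-01,  9.88858984e-01, -9.00001229e-04]), 'force': array([ 0.69665988, -0.25058662,  0.4646543 ]), 'wrist_torque': array([-0.00446822, -0.00240471,  0.05643372]), 'grip_force': 0.0, 'width': 0.09381080642319513}
scene {'camera_matrix': array([[556.23957817,   0.        , 320.09277967],
       [  0.        , 556.23957817, 237.24611806],
       [  0.        ,   0.        ,   1.        ]]), 'world_from_camera': array([[ 0.82769543, -0.37437606,  0.41804645,  0.02113451],
       [-0.56095344, -0.57300891,  0.5974881 , -0.61710396],
       [ 0.0158591 , -0.72904276,
[... 361 characters left out ...]
999904  , -0.01260762,  0.00574865,  0.00639339],
       [-0.00303412, -0.20558977, -0.97863356,  0.92557345],
       [ 0.        ,  0.        ,  0.        ,  1.        ]])}
{'camera_matrix': array([[371.64829954,   0.        , 320.42357333],
       [  0.        , 371.64829954, 240.48467749],
       [  0.        ,   0.        ,   1.        ]]), 'hand_eye': array([[-1.13188944e-04, -9.61816626e-01, -2.73694656e-01,
         7.96164822e-02],
       [ 9.99999986e-01, -1.42561444e-04,  8.74296351e-05,
         8.54430501e-04],
       [-1.23109582e-04, -2.73694642e-01,  9.61816629e-01,
        -1.78906069e-01],
       [ 0.00000000e+00,  0.00000000e+00,  0.00000000e+00,
         1.00000000e+00]])}
```

View pics/top0.png

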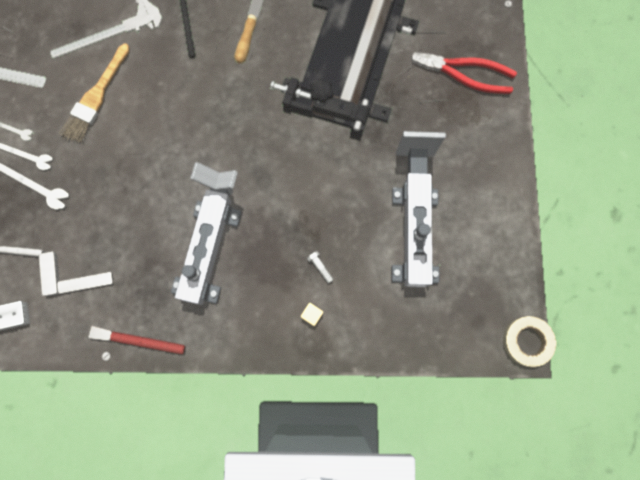

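View pics/scene0.png

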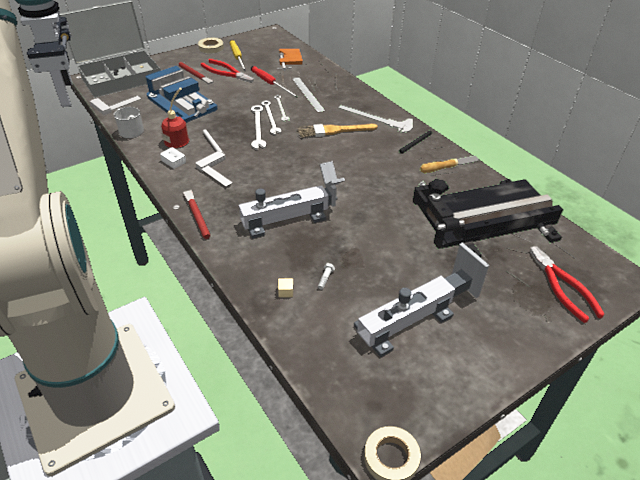

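The V support is the left one in the top view: its fork is at about (215,177) and its knob near (192,268). The flat-plate support is the right one, with its plate at (424,142). I'll enlarge the V support.

```bash
python3 - <<'E'
import cv2,numpy as np
a=cv2.imread("pics/top0.png")[150:310,150:260];b=cv2.imread("pics/scene0.png")[150:250,225:355]
a=cv2.resize(a,None,fx=3.5,fy=3.5,interpolation=cv2.INTER_CUBIC)
b=cv2.resize(b,None,fx=3,fy=3,interpolation=cv2.INTER_CUBIC)
c=np.zeros((560,385+390,3),np.uint8);c[:a.shape[0],:385]=a;c[:300,385:]=b
cv2.imwrite("pics/crop1.png",c)
E
```

```text
(no output)
```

View pics/crop1.png

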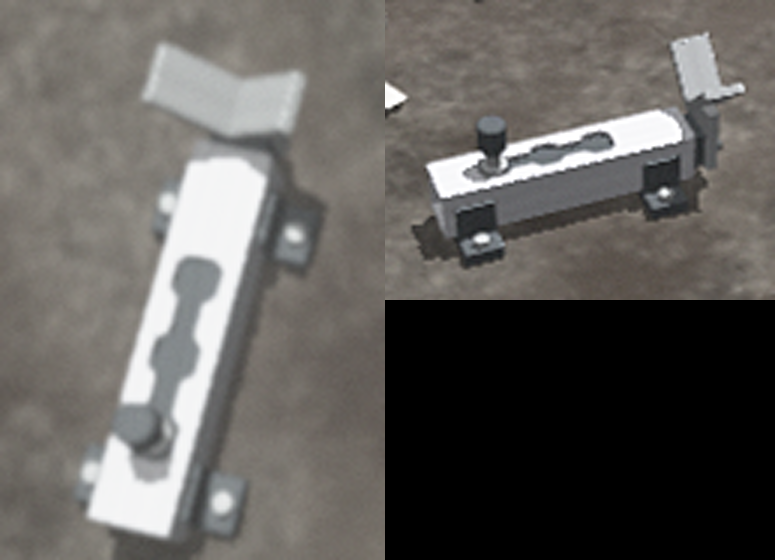

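The crop shows the knob top at about top-camera (189.3,270.7) and scene-camera (260.7,191.3). The holes are at top-camera (199.7,250.9) and (205.7,230).

```bash
cat > h.py <<'E'
import numpy as np
from rig import *
from scipy.spatial.transform import Rotation as R
def onz(n,u,v,z):
    c=calibration(n);T=c["world_from_camera"];r=T[:3,:3]@np.linalg.solve(c["camera_matrix"],[u,v,1]);o=T[:3,3]
    return o+r*(z-o[2])/r[2]
E
python3 - <<'E'
from h import *
k1=onz("top",189.3,270.7,.092);k2=onz("scene",260.7,191.3,.092);print(k1,k2)
C=lambda u,v,z=.052:onz("top",150+u/3.5,150+v/3.5,z)
a,b=C(174,353),C(195,280);print(a,b)
for q in [(192,160),(268,158),(88,515),(172,537)]:print(C(*q))
m=(C(192,160)+C(268,158))/2-(C(88,515)+C(172,537))/2
print(np.degrees(np.arctan2(m[1],m[0])),np.degrees(np.arctan2(*(b-a)[1::-1])),np.degrees(np.arctan2(*(C(88,515)-C(172,537))[1::-1])-np.pi/2))
# edges
e1=C(192,160)-C(88,515);e2=C(268,158)-C(172,537);print(np.degrees(np.arctan2(e1[1],e1[0])),np.degrees(np.arctan2(e2[1],e2[0])))
o=get_obs();print(o["t"]);q=o["tool_rot"];print(R.from_quat(q,scalar_first=True).as_matrix().round(3))
E
```

```text
[0.44682737 0.21354502 0.092     ] [0.44793925 0.21701123 0.092     ]
[0.48747806 0.20779742 0.052     ] [0.52429424 0.19958749 0.052     ]
[0.58594758 0.20457879 0.052     ]
[0.58746937 0.16656617 0.052     ]
[0.40768839 0.24448091 0.052     ]
[0.3976837 0.2034643 0.052    ]
-11.786824250442834 -12.571154158600482 -13.707800983418057
-12.617283898479204 -11.00219355971995
0.1
[[-0.956  0.294 -0.   ]
 [ 0.294  0.956 -0.002]
 [-0.    -0.002 -1.   ]]
```

>>> {"name": "apply_moves", "arguments": {
  "series": [
    [[-36.4,-31.2,0,0,0,0,0.3],[-36.4,-31.2,0,0,0,0,0.3],[-36.4,-31.2,0,0,0,0,0.3],[-36.4,-31.2,0,0,0,0,0.3],[-36.4,-31.2,0,0,0,0,0.3],[-36.4,-31.2,0,0,0,0,0.3],[-36.4,-31.2,0,0,0,0,0.3],[-36.4,-31.2,0,0,0,0,0.3],[-36.4,-31.2,0,0,0,0,0.3],[-36.4,-31.2,0,0,0,0,0.3]]
  ]
}}

```text
t: 1.35
eef_pos: [0.4479, 0.2145, 0.2053]
tool_rot: [-0.0, 0.149, 0.989, -0.0]
force: [0.5, -0.2, 0.1]
width: 0.066
grip_force: 0.0
```

>>> {"name": "apply_moves", "arguments": {
  "series": [
    [[0,0,0,0,0,9.5,0.3],[0,0,0,0,0,9.5,0.3],[0,0,0,0,0,9.5,0.3],[0,0,0,0,0,9.5,0.3],[0,0,0,0,0,9.5,0.3],[0,0,0,0,0,9.5,0.3],[0,0,0,0,0,9.5,0.3],[0,0,0,0,0,9.5,0.3],[0,0,0,0,0,9.4,0.3],[0,0,0,0,0,0,0.3]]
  ]
}}

```text
t: 2.6
eef_pos: [0.4471, 0.2159, 0.2052]
tool_rot: [0.0, 0.779, 0.627, -0.0]
force: [0.6, 0.4, -0.5]
width: 0.0661
grip_force: 0.0
```

```bash
python3 - <<'E'
from h import *
import cv2,rig
print([x for x in dir(rig) if not x.startswith('_')])
o=get_obs();print(o["t"],o["eef_pos"],o["joint_pos"],o["width"]);print(R.from_quat(o["tool_rot"],scalar_first=True).as_matrix().round(4))
p,d=get_image("wrist");cv2.imwrite("pics/w1.png",p)
E
```

```text
['IKError', 'calibration', 'get_image', 'get_obs', 'hand_in', 'hold_point_z']
2.6 [0.44705891 0.21590143 0.20519264] [-0.84262677  0.4471992   0.47862703  1.94554564 -0.27692226  0.8136661
 -0.42864685] 0.06605316991787683
[[ 2.149e-01  9.766e-01 -4.000e-04]
 [ 9.766e-01 -2.149e-01 -7.000e-04]
 [-8.000e-04 -3.000e-04 -1.000e+00]]
```

View pics/w1.png

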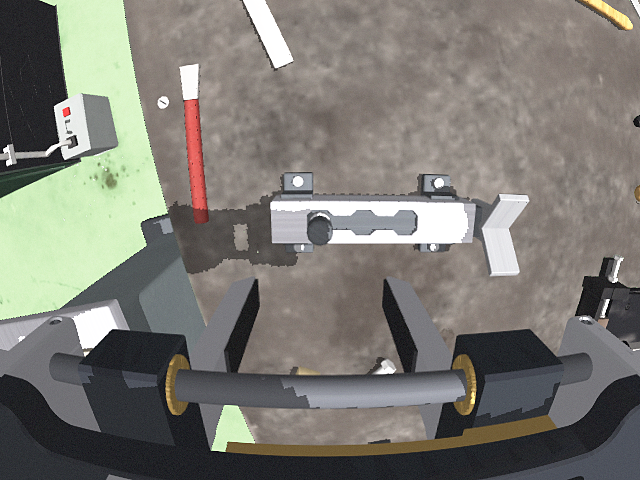

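The wrist view shows the knob top at about (320,231) and the V fork to the right, at (503,235). The tube lies along the finger line.

```bash
cat >> h.py <<'E'
def wristz(o,u,v,z):
    c=calibration("wrist");K=c["camera_matrix"];H=c["hand_eye"]
    x,y=(u-K[0,2])/K[0,0],(v-K[1,2])/K[1,1];t=np.hypot(x,y);s=np.sinc(t/np.pi)
    r=np.array([x*s,y*s,np.cos(t)]);W=R.from_quat(o["tool_rot"],scalar_first=True).as_matrix()
    r=W@H[:3,:3]@r;p=o["eef_pos"]+W@H[:3,3];return p+r*(z-p[2])/r[2]
E
python3 - <<'E'
from h import *
o=get_obs();W=R.from_quat(o["tool_rot"],scalar_first=True).as_matrix();print(hold_point_z)
f=lambda u,v,z:(wristz(o,u,v,z),((wristz(o,u,v,z)-o["eef_pos"])@W*1e3).round(1))
print(f(320,231,.092))
for p in [(395,222),(271,243),(472,243),(272,197),(465,200)]:print(p,f(*p,.052))
E
```

```text
0.0188
(array([0.44810322, 0.2213183 , 0.092     ]), array([ 5.600e+00, -1.000e-01,  1.132e+02]))
(395, 222) (array([0.51583001, 0.20494922, 0.052     ]), array([  4. ,  69.6, 153.2]))
(271, 243) (array([0.39859992, 0.20981883, 0.052     ]), array([-16.2, -46. , 153.2]))
(472, 243) (array([0.58982738, 0.16783767, 0.052     ]), array([-16.4, 149.8, 153.2]))
(272, 197) (array([0.41014104, 0.25181663, 0.052     ]), array([ 27.3, -43.7, 153.2]))
(465, 200) (array([0.58734131, 0.21203901, 0.052     ]), array([ 26.2, 137.9, 153.2]))
```

>>> {"name": "apply_moves", "arguments": {
  "series": [
    [[4,0,40,0,0,0,0.4],[0,0,40,0,0,0,0.4],[0,0,35,0,0,0,0.4],[0,0,15,0,0,0,0.4],[0,0,5,0,0,0,0.4],[0,0,0,0,0,0,0.4]]
  ]
}}

```text
t: 3.4
eef_pos: [0.4488, 0.22, 0.0711]
tool_rot: [0.0, 0.78, 0.626, 0.001]
force: [0.3, 0.1, 0.6]
width: 0.056
grip_force: 0.0
```

```bash
python3 - <<'E'
from h import *
import cv2
p,d=get_image("wrist");q,_=get_image("scene")
c=np.hstack([cv2.resize(p[150:390,180:500],(400,300)),cv2.resize(q[100:280,200:440],(400,300))])
cv2.imwrite("pics/c2.png",c)
E
```

```text
(no output)
```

View pics/c2.png

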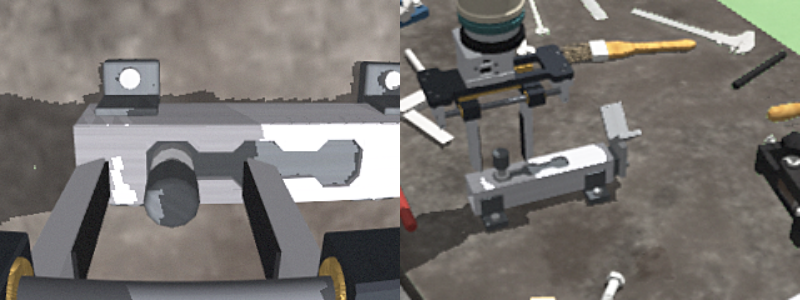

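The knob sits between the open fingers at crop (172,185), with the finger tips at (108,165) and (245,165), so it is well centred. I'll close on it.

>>> {"name": "apply_moves", "arguments": {
  "series": [
    [[0,0,0,0,0,0,1],[0,0,0,0,0,0,1],[0,0,0,0,0,0,1],[0,0,0,0,0,0,1],[0,0,0,0,0,0,1],[0,0,0,0,0,0,1]]
  ]
}}

```text
t: 4.25
eef_pos: [0.448, 0.2199, 0.0705]
tool_rot: [-0.0, 0.78, 0.626, -0.0]
force: [-1.3, 0.1, 2.2]
width: 0.0214
grip_force: 30.0
```

>>> {"name": "apply_moves", "arguments": {
  "series": [
    [[0,0,3,0,0,0,1],[0,0,3,0,0,0,1],[0,0,3,0,0,0,1],[0,0,2,0,0,0,1],[0,0,0,0,0,0,1],[0,0,0,0,0,0,1]]
  ]
}}

```text
t: 5.0
eef_pos: [0.4484, 0.2198, 0.0596]
tool_rot: [0.0, 0.78, 0.626, 0.0]
force: [-1.5, 0.3, 5.6]
width: 0.0215
grip_force: 30.0
```

>>> {"name": "apply_moves", "arguments": {
  "series": [
    [[0,0,1.5,0,0,0,1],[0,0,0,0,0,0,1],[0,0,0,0,0,0,1]]
  ]
}}

```text
t: 5.38
eef_pos: [0.45, 0.2196, 0.0593]
tool_rot: [0.001, 0.78, 0.625, 0.002]
force: [-2.0, -2.1, 17.0]
width: 0.0208
grip_force: 30.0
```

```bash
python3 - <<'E'
from h import *
import cv2
print(get_obs()["force"]);
p,d=get_image("wrist");print(get_obs()["force"])
c=cv2.resize(p[180:330,220:420],(800,600),interpolation=cv2.INTER_CUBIC)
cv2.imwrite("pics/c3.png",c)
E
```

```text
[-2.00339129 -2.06098155 16.95681074]
[-1.69205896 -1.98854375 16.576448  ]
```

View pics/c3.png

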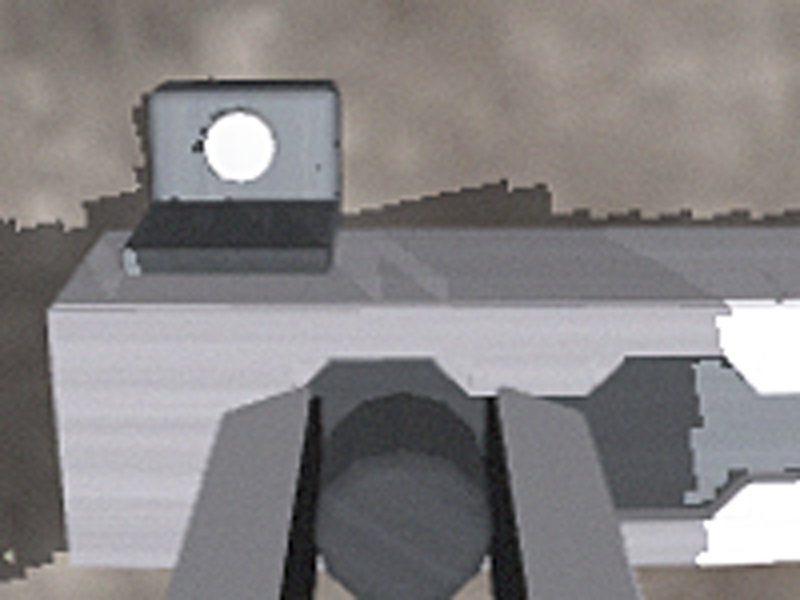

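The button is fully down: the knob is held at crop (400,480) and 17 N is now bearing on its stop. I'll ease off 1 mm and slide along tool +y.

>>> {"name": "apply_moves", "arguments": {
  "series": [
    [[0,0,-1,0,0,0,1],[0,3,0,0,0,0,1],[0,6,0,0,0,0,1],[0,6,0,0,0,0,1],[0,0,0,0,0,0,1]]
  ]
}}

```text
t: 6.05
eef_pos: [0.4646, 0.2163, 0.0595]
tool_rot: [0.001, 0.78, 0.625, 0.001]
force: [0.7, -0.6, 6.6]
width: 0.021
grip_force: 30.0
```

>>> {"name": "apply_moves", "arguments": {
  "series": [
    [[0,8,0,0,0,0,1],[0,8,0,0,0,0,1],[0,8,0,0,0,0,1],[0,8,0,0,0,0,1],[0,8,0,0,0,0,1],[0,8,0,0,0,0,1],[0,8,0,0,0,0,1],[0,4,0,0,0,0,1],[0,0,0,0,0,0,1]]
  ]
}}

```text
t: 7.18
eef_pos: [0.523, 0.2035, 0.0595]
tool_rot: [0.001, 0.78, 0.626, 0.001]
force: [0.3, -0.3, 7.3]
width: 0.0213
grip_force: 30.0
```

>>> {"name": "apply_moves", "arguments": {
  "series": [
    [[0,2,0,0,0,0,1],[0,2,0,0,0,0,1],[0,1,0,0,0,0,1],[0,0,0,0,0,0,1]]
  ]
}}

```text
t: 7.68
eef_pos: [0.5255, 0.2029, 0.0594]
tool_rot: [-0.001, 0.78, 0.626, -0.0]
force: [-4.3, 0.4, 11.2]
width: 0.0214
grip_force: 30.0
```

>>> {"name": "apply_moves", "arguments": {
  "series": [
    [[0,1.5,0,0,0,0,1],[0,0,0,0,0,0,1],[0,0,0,0,0,0,1]]
  ]
}}

```text
t: 8.05
eef_pos: [0.5257, 0.2029, 0.0594]
tool_rot: [-0.002, 0.78, 0.626, -0.001]
force: [-6.0, 1.0, 13.3]
width: 0.0213
grip_force: 30.0
```

At the end stop. I'll let the button rise while lightly holding it there.

>>> {"name": "apply_moves", "arguments": {
  "series": [
    [[0,-2,-2,0,0,0,1],[0,0,-3,0,0,0,1],[0,0,-3,0,0,0,1],[0,0,-2,0,0,0,1],[0,0,-1,0,0,0,1],[0,0,0,0,0,0,1]]
  ]
}}

```text
t: 8.8
eef_pos: [0.5255, 0.2029, 0.0698]
tool_rot: [-0.0, 0.78, 0.626, -0.0]
force: [-1.7, 1.4, 3.3]
width: 0.0213
grip_force: 30.0
```

>>> {"name": "apply_moves", "arguments": {
  "series": [
    [[0,0,0,0,0,0,0.4],[0,0,0,0,0,0,0.4],[0,0,0,0,0,0,0.4],[0,0,0,0,0,0,0.4]]
  ]
}}

```text
t: 9.3
eef_pos: [0.526, 0.2024, 0.0699]
tool_rot: [0.0, 0.78, 0.626, 0.0]
force: [0.2, 0.3, -0.2]
width: 0.0554
grip_force: 0.0
```

>>> {"name": "apply_moves", "arguments": {
  "series": [
    [[0,0,-30,0,0,0,0.4],[0,0,-45,0,0,0,0.4],[-50,0,-45,0,0,0,0.4],[-50,0,0,0,0,0,0.4],[0,0,0,0,0,0,0.4]]
  ]
}}

```text
t: 9.93
eef_pos: [0.5045, 0.1041, 0.1878]
tool_rot: [0.001, 0.782, 0.623, -0.0]
force: [0.3, -0.6, -0.2]
width: 0.0565
grip_force: 0.0
```

```bash
python3 - <<'E'
from h import *
import cv2
o=get_obs();print(o["t"],o["eef_pos"],o["force"])
p,d=get_image("wrist");q,_=get_image("scene")
c=np.hstack([cv2.resize(p[60:300,160:480],(400,300)),cv2.resize(q[90:270,220:460],(400,300))])
c=np.vstack([c,np.hstack([cv2.resize(get_image("top")[0][120:310,150:450],(400,253)),np.zeros((253,400,3),np.uint8)])])
cv2.imwrite("pics/c4.png",c)
E
```

```text
9.925 [0.50447524 0.10405338 0.18778984] [ 0.3100036  -0.64214113 -0.21564118]
```

View pics/c4.png

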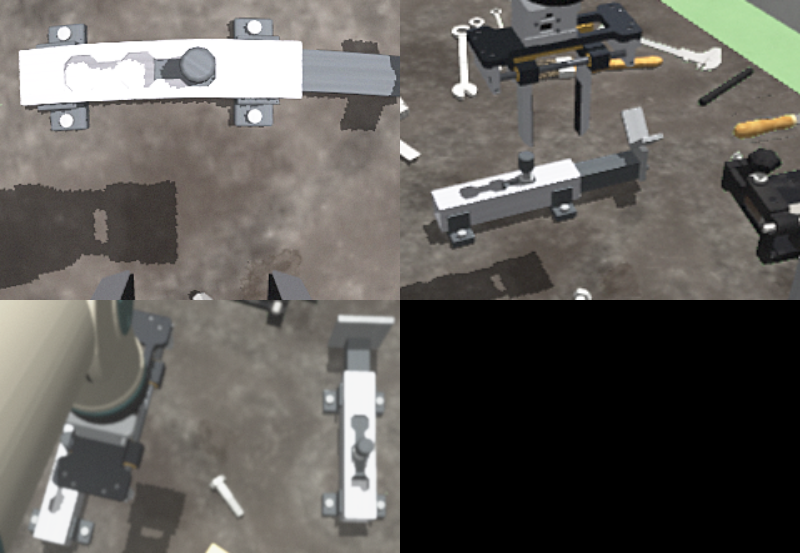

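The knob (crop 198,66) is at the last hole and the dark tube is out. I'll check the knob's height by depth before handing in.

```bash
python3 - <<'E'
from h import *
o=get_obs();p,d=get_image("scene");c=calibration("scene");T=c["world_from_camera"];K=c["camera_matrix"]
v,u=np.mgrid[170:215,280:312];z=d[170:215,280:312]
P=np.stack([(u-K[0,2])/K[0,0]*z,(v-K[1,2])/K[1,1]*z,z],-1)@T[:3,:3].T+T[:3,3]
P=P[z>0];m=np.hypot(P[:,0]-.526,P[:,1]-.203)<.02
h=P[m&(P[:,2]>.065)];print(np.percentile(h[:,2],[5,50,90,99]));t=h[h[:,2]>np.percentile(h[:,2],99)-.004];print(t.mean(0),len(t))
q0=np.load("pics/scene0.npy");v,u=np.mgrid[180:205,250:272];z=q0[180:205,250:272]
P=np.stack([(u-K[0,2])/K[0,0]*z,(v-K[1,2])/K[1,1]*z,z],-1)@T[:3,:3].T+T[:3,3]
h=P[(P[...,2]>.065)&(P[...,2]<.12)];t=h[h[:,2]>np.percentile(h[:,2],99)-.004];print(t.mean(0),len(t))
E
```

```text
[0.07197362 0.0872063  0.09385497 0.09567106]
[0.52339213 0.19858511 0.09361316] 34
[0.44618382 0.21598865 0.09313228] 43
```

```bash
python3 -c "from rig import *; print(hand_in())"
```

```text
the job is handed in; nothing more can be done
None
```

The V-rest support is slid out to its end stop and its button has popped up in the last hole (knob moved about 79 mm by depth camera, back at its starting height). The flat-plate support was not touched, and the job was handed in at about 10 s.

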